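# Show the bearing ball to the check camera

## Robot

A 6-joint arm with a two-finger parallel gripper is mounted at the origin on the work surface. World frame = base frame: x ahead of the robot, y to its left, z up, the work surface at z = 0. Lengths are in mm, angles in rad, forces in N, time in s.
With the tool pointing down it reaches from about 275 to 975 mm from the base axis. Payload 8.4 kg.
Tool frame: the origin (TCP) lies midway between the tips of the shut fingers; the grasp point (between the pads) lies 19 mm behind it; x points along the fingers, y is the direction in which the jaws open and shut, and the axes are right-handed (so a half turn about x gives the same grasp; the last joint's range is limited). The gripper opens to 92 mm and grips with 3 to 60 N. Pads are 20 mm wide; open, the fingers measure 128 mm over their backs; the gripper's body (75 mm by 189 mm) begins 69 mm behind the grasp point.
Start: joints at [-1.106, 0.353, 1.633, -0, 1.155, -0.002], TCP at [281.268, -558.136, 214.583] pointing down, gripper open.
Joint ranges: [-2.63, 2.63], [-0.92, 2.1], [0.06, 2.66], [-1.3, 4.44], [0, 2.69], [-3.02, 3.02]. Speed limits (rad/s): [2.22, 2.22, 2.79, 3.14, 3.14, 3.14].

## Interface

Orientations are given as a rotation vector (axis times angle).
In Python, from station import manip gives the robot as it stands.
- The arm moves only by the tool servo_tool, never from a script. Its argument "moves" is a list that holds one entry, the list of rows, each a list of 7 numbers: the shift along the world's x, y, z in m, then the turn, a rotation vector about the world's x, y, z in rad, then the opening, from -1 (shut) to 1 (fully open), so that 0 is half open. In form: [[[tx, ty, tz, ax, ay, az, fingers], ...]]. A call has 1 to 20 rows; each row is the pose to reach, as a shift and turn from the pose commanded when the call began; what a row does not reach only later rows make up. A row lasts 1/10 s, in which the tool goes at most 50 mm and 8.59 degrees, less where a joint would pass 70% of its speed; a pose out of reach is approached as far as the arm can. A call with a gripper value outside its range is refused whole. The fingers move at their own pace and stop on an object; "squeeze" is the grip in N (left out, the last holds). Time passes only in rows, so rows that repeat a pose let the fingers close. It gives the time, the measured TCP pose, the force and the opening at its end, in the units of the state.
- manip.get_state(): the state, without advancing time (a new reading comes with each control period).
- manip.read_camera(name): name is "scene" or "top"; returns the picture (384x512x3 uint8, blue, green, red); there is no depth.
- manip.camera_model(name): a dict with "intrinsics" (3x3 intrinsics, pixels), "R" (3x3) and "t" (3): a world point X has camera coordinates R X + t. Camera axes: x right, y down, z forward; pixel columns grow to the right and rows downward; lengths in mm; the calibration is good to about 2 mm. A picture is of the moment at which its call begins. camera_model takes no time and is no camera call.
- manip.close_job(): hands the job in, once; it reports no verdict.
The state is a dict: "time": time; "joint_positions": joint angles; "qd": joint speeds; "effort": joint torques, N m; "position": TCP position; "orientation": TCP orientation; "contact_force": force on the tool from outside, world axes, zero at the start; "moment": the same for the moment, N m; "gripper_width": opening from 0.0 (shut) to 1.0 (fully open).
Only numpy, scipy, OpenCV 4.12 (cv2) and the standard library are available. Lean on these libraries where they do the work, as an engineer would, in place of code of your own. Each camera call takes 0.05 s, during which the arm holds its last target.

## Task

Pick up the white check dish by its orange stirrup handle and carry it, with the loose steel ball resting in its middle, over the green pad of the check camera, turning it about a quarter turn so that the camera looks squarely in through the open side under the handle instead of at a handle leg. Keep the dish level all the way so that the ball never rolls out of the blue ring, and leave the other things on the bench where they are. Finish while still holding the dish level and still in the air over the middle of the pad, clear of everything, with the ball at the height of the lens.

Things in the scene. Friction and masses are not known exactly. Their poses are not given: they have to be found in the camera images.
- dish: White dished plate, 130 mm across, 22 mm high, 0.2 to 0.35 kg, loose on the stand. Origin: centre of underside, z up. Two orange handle legs (14 mm wide) stand 65 mm out along its +y and -y, joined by a crossbar along y. Its two open sides, alike, face +x and -x. The floor slopes 8 degrees down to the middle; blue ring of 27 mm radius. At first the legs are roughly in line with the camera's view.
- dish_grip (a point): Centre of the black rubber grip on the handle's crossbar, on the dish's axis, 104 mm above its underside. A block 18 mm wide along the dish's x, 56 mm long along y, 22 mm high (top 115 mm above the underside); pinch it from above, fingers closing along the dish's x. Axes as the dish's.
- dish_middle (a point): Lowest point of the dish's floor, on its axis, 6 mm above the underside. Axes as the dish's.
- ball_center (a point): Centre of the loose steel ball, 24 mm in diameter, 56 g. It lies in the middle of the dish, its centre then 18 mm above the dish's underside.
- stand: Fixed low round stand with a rubber top, 96 mm in diameter and 25 mm high, on which the dish stands loosely. Origin: centre of its underside, on the bench.
- station: Fixed check station: grey base plate (130 mm wide, 8 mm thick), green pad 110 mm square, small black camera beyond it. Origin: on the bench under the pad's centre; the camera is towards +x and looks along -x over the pad. Camera body x = 130 to 205 mm, 62 mm wide, top 133 mm above the bench; lens barrel 48 mm in diameter in a white 60 mm collar, front at x = 105 mm.
- pad (a point): Centre of the top of the green pad, 9 mm above the bench. Axes as the station's.
- lens (a point): Centre of the lens's front face, 105 mm along the station's x from the pad's centre, 100 mm above the bench. Axes as the station's: it looks along -x.
- red_bin: Bystander: loose open red bin, 85 x 65 x 45 mm, origin at the centre of its underside.
- bolt: Bystander: loose thick steel bolt standing on its hexagonal head, 34 mm across and 58 mm high, origin at the centre of its underside.
- collar: Bystander: loose brass collar lying flat, 44 mm in diameter, 20 mm high, origin at the centre of its underside.
- jar: Bystander: loose clear jar with a blue cap, 48 mm in diameter, 70 mm high, origin at the centre of its underside.
- spanner: Bystander: loose steel spanner lying flat along its x axis, origin at its underside.
- screwdriver: Bystander: loose screwdriver lying along its x axis, origin at its underside.

How it is judged:
By the outcome, as a careful person would: the job done as asked, in the order asked, and still so for the second after the job is handed in, while the arm keeps its last pose, push and grip.
It also fails if it takes over 58 s, if anything falls off the work surface, if the arm or the gripper's body presses on something with over 40 N, if the wrist force passes 120 N, or if a joint passes its speed limit or range.

## Working session

There is one attempt and no reset: what is moved stays moved. The work goes in short steps, Python scripts to look and compute and a tool call to move; the robot and the scene stay as the last step left them, time stands still between calls to the robot, and variables do not carry over. Pictures are saved under pics/ and viewed, and the job is handed in when it is done.

Besides the shell and the picture viewer there is one more tool, called after "Request:" as name(argument=value, ...) on one line, values as JSON. servo_tool: Moves the arm, as the interface text tells. Its arguments: {"type":"object","properties":{"moves":{"type":"array"},"squeeze":{"type":"number"}},"required":["moves"]}

```bash
mkdir -p pics
python3 - <<'E'
from station import manip
import cv2,json
for n in("scene","top"):
    cv2.imwrite(f"pics/{n}0.png",manip.read_camera(n)); m=manip.camera_model(n); print(n,m)
print(manip.get_state())
E
```

```text
scene {'intrinsics': array([[432.59230864,   0.        , 256.74359879],
       [  0.        , 432.59230864, 187.67812331],
       [  0.        ,   0.        ,   1.        ]]), 'R': array([[-0.08146006,  0.99652587, -0.01733364],
       [ 0.74901539,  0.04973558, -0.66068322],
       [-0.65752582, -0.06680246, -0.75046468]]), 't': array([  56.70152059, -370.7361008 , 1619.6257954 ])}
top {'intrinsics': array([[396.19599835,   0.        , 255.79232961],
       [  0.        , 396.19599835, 191.83873642],
       [  0.        ,   0.        ,   1.        ]]), 'R': array([[-0.00192032, -0.99990436, -0.0136963 ],
       [-0.99888922,  0.00256286, -0.04705068],
       [ 0.04708128,  0.01359073, -0.9987986 ]]), 't': array([ -13.48296267,  560.18797899, 1429.02046762])}
{'time': 0.1, 'joint_positions': array([-1.10637532e+00,  3.53557908e-01,  1.63401519e+00, -3.55895983e-05,
        1.15519739e+00, -2.40483731e-03]), 'qd': array([ 0.001109  , -0.00213779, -0.00400408,  0.00044565, -0.00106081,
        0.00029923]), 'effort': array([ 5.96726677e-04, -5.94908130e+01, -3.34929478e+01,  6.98526017e-02,
        1.84230198e-02, -4.84874306e-05]), 'position': array([ 281.08324646, -557.75842437,  213.97094256]), 'orientation': array([ 1.96169669,  0.46762186, -1.96230444]), 'contact_force': array([-0.3539144 , -0.65586008, -0.14376637]), 'moment': array([ 0.00803741, -0.01595418, -0.01983568]), 'gripper_width': 0.9982130763032729}
```

View pics/scene0.png

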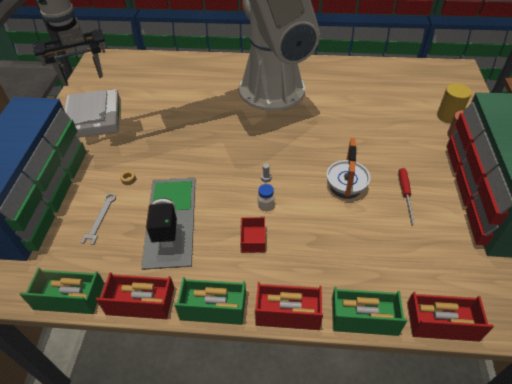

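View pics/top0.png

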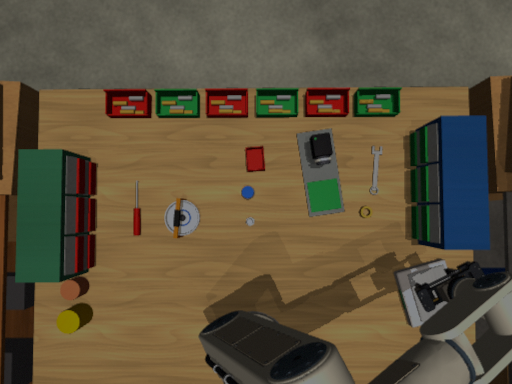

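The scene view shows the dish at about (348,178), the pad at (173,195) and the camera at (162,222). In the top view the dish is at (182,217) and the pad at (324,196). I'll zoom in to measure them.

Run:
```python
import cv2,numpy as np
t=cv2.imread("pics/top0.png");s=cv2.imread("pics/scene0.png")
z=lambda im,x,y,w,h,k:cv2.resize(im[y:y+h,x:x+w],None,fx=k,fy=k,interpolation=cv2.INTER_CUBIC)
cv2.imwrite("pics/zt1.png",np.hstack([z(t,155,190,55,55,7),z(t,290,125,65,93,4.14)[:385]]))
cv2.imwrite("pics/zs1.png",np.hstack([z(s,315,130,65,70,6),z(s,135,170,70,100,4.2)]))
```

```text
(no output)
```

View pics/zt1.png

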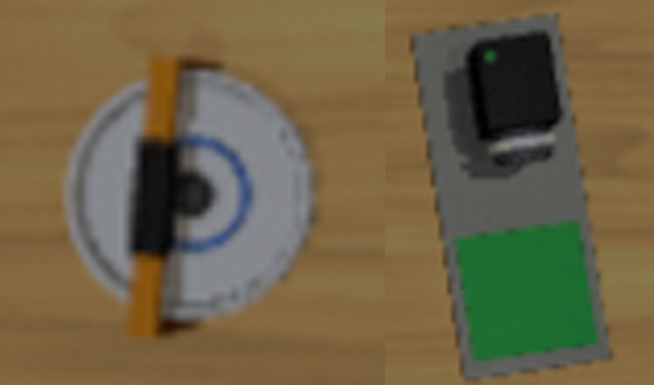

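View pics/zs1.png

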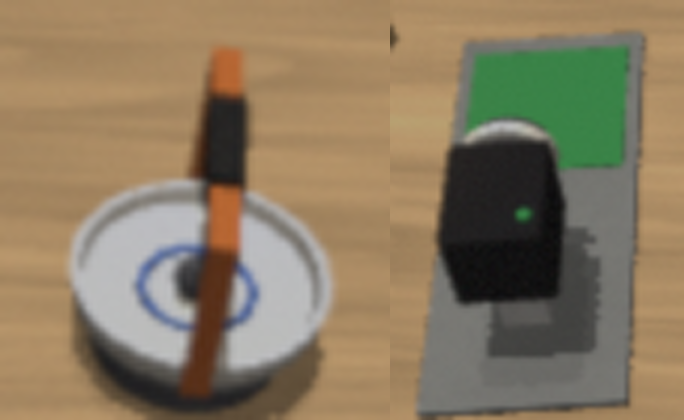

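```bash
cat > h.py <<'E'
import numpy as np,cv2
from station import manip
def proj(n,X):
    m=manip.camera_model(n);c=m["R"]@np.asarray(X,float)+m["t"];p=m["intrinsics"]@c;return p[:2]/p[2]
def back(n,uv,z):
    m=manip.camera_model(n);R,t=m["R"],m["t"];d=R.T@np.linalg.solve(m["intrinsics"],[uv[0],uv[1],1]);o=-R.T@t
    return o+d*(z-o[2])/d[2]
E
python3 - <<'E'
from h import *
for n in("top","scene"):
    im=cv2.imread(f"pics/{n}0.png");h=cv2.cvtColor(im,cv2.COLOR_BGR2HSV)
    g=cv2.inRange(h,(45,120,60),(80,255,255))
    roi=np.zeros_like(g)
    if n=="top": roi[170:220,300:350]=255
    else: roi[175:215,145:200]=255
    c=max(cv2.findContours(g&roi,0,1)[0],key=cv2.contourArea)
    W=np.array([back(n,p[0],9)[:2] for p in c],np.float32)
    print(n,"pad",cv2.minAreaRect(W))
    # orange
    o=cv2.inRange(h,(5,150,60),(18,255,255)); roi[:]=0
    if n=="top": roi[192:242,165:200]=255
    else: roi[130:200,315:380]=255
    ys,xs=np.nonzero(o&roi);print("orange",xs.min(),xs.max(),ys.min(),ys.max())
    if n=="top":
        q=lambda x,y:(155+(x+.5)/7-.5,190+(y+.5)/7-.5)
        print("grip",back(n,q(155,198),140)); a=back(n,q(164,57),136);b=back(n,q(143,335),136)
        print("barends",a,b,(a+b)/2,np.linalg.norm(a-b),np.arctan2(*(a-b)[[1,0]]))
        b1=cv2.inRange(h,(105,90,60),(125,255,255));roi[:]=0;roi[205:230,172:195]=255
        print("rim center (z47)",back(n,q(189,194),47),"ringcen z~35", back(n,q(193,195),35))
        print("ball",back(n,q(195,195),43))
    else:
        q=lambda x,y:(315+(x+.5)/6-.5,130+(y+.5)/6-.5)
        print("ring",back(n,q(198,287),35)); print("bar front/back top ends",back(n,q(226,50),136),back(n,q(224,249),136)); print("grip top back,front",back(n,q(229,97),140),back(n,q(226,183),140))
        print("ball visible part",back(n,q(190,277),43))
E
```

```text
top pad ((548.350341796875, -262.1716003417969), (108.13142395019531, 108.50757598876953), 8.262843132019043)
orange 173 185 198 238
grip [468.42226999 246.10632267 140.        ]
barends [535.40636654 243.16197997 136.        ] [403.49799072 252.18261787 136.        ] [469.45217863 247.67229892 136.        ] 132.21645706210214 -0.06827932815564493
rim center (z47) [468.73169177 248.67399761  47.        ] ringcen z~35 [468.01663519 249.03236998  35.        ]
ball [468.15164634 246.41364287  43.        ]
scene pad ((550.8628540039062, -260.9160461425781), (105.2682113647461, 105.61465454101562), 8.210505485534668)
orange 345 354 138 195
ring [469.1182762  249.30412635  35.        ]
bar front/back top ends [409.03217771 251.80177612 136.        ] [540.10813988 242.67111543 136.        ]
grip top back,front [445.95880182 250.26554351 140.        ] [502.72580785 245.31263938 140.        ]
ball visible part [470.22000506 244.28341126  43.        ]
```

Run:
```python
from h import *
from scipy.spatial.transform import Rotation as R
s=manip.get_state();M=R.from_rotvec(s["orientation"]).as_matrix();print(M.round(4));print("yaw of y",np.arctan2(M[1,1],M[0,1]))
# minimal turn: to exactly down with y at yaw a
for a in(1.50,1.50-np.pi):
    y=np.array([np.cos(a),np.sin(a),0]);x=np.array([0,0,-1.]);T=np.c_[x,y,np.cross(x,y)]
    print(a,(R.from_matrix(T)*R.from_rotvec(s["orientation"]).inv()).as_rotvec().round(4))
print("pos delta",np.array([469,247.7,220])-s["position"],s["position"])
for n in("top","scene"):
    for X in([469,247.7,140],[549.5+105*np.cos(.144),-261.5+105*np.sin(.144),100],[549.5+65*np.cos(.144)*0,-261.5,9]): print(n,proj(n,X).round(1))
# jar etc. approx
print("jar",back("top",(248,192),70),"bolt",back("top",(250,222),58),"bin",back("top",(255,158),45))
# station axis from base edge corners
q=lambda x,y:(290+(x+.5)/4.14-.5,125+(y+.5)/4.14-.5)
P=[back("top",q(x-385,y),8)[:2] for x,y in((412,36),(557,14),(611,355),(467,379))]
for i in range(4):
    d=P[(i+1)%4]-P[i];print(P[i].round(1),np.linalg.norm(d).round(1),np.arctan2(d[1],d[0]).round(4))
```

```text
[[-6.000e-04  4.501e-01 -8.930e-01]
 [ 1.000e-03 -8.930e-01 -4.501e-01]
 [-1.000e+00 -1.200e-03  0.000e+00]]
yaw of y -1.1039561089762455
1.5 [ 4.000e-04 -1.600e-03  2.604e+00]
-1.6415926535897931 [-1.200e-03 -3.000e-04 -5.376e-01]
pos delta [187.91675354 805.45842437   6.02905744] [ 281.08324646 -557.75842437  213.97094256]
top [176.2 217.7]
top [323.1 163.3]
top [323.6 194.6]
scene [352.3 151.5]
scene [163.5 203.1]
scene [171.9 195.1]
jar [556.97926707  11.73941875  70.        ] bolt [451.97195231   5.21250045  58.        ] bin [679.72472697 -12.57420145  45.        ]
[ 775.2 -163.3] 129.9 -1.4235
[ 794.3 -291.8] 305.3 -2.997
[ 492.2 -335.8] 128.0 1.734
[ 471.4 -209.5] 307.4 0.1509
```

Request:
servo_tool(moves=[[[0.002,0.008,0,0,0,0.026,1],[0.006,0.024,0,0,0,0.078,1],[0.011,0.048,0,0,0,0.156,1],[0.019,0.081,0,0,0,0.26,1],[0.029,0.125,0,0,0,0.404,1],[0.039,0.169,0,0,0,0.547,1],[0.05,0.213,0,0,0,0.69,1],[0.06,0.258,0,0,0,0.833,1],[0.07,0.302,0,0,0,0.976,1],[0.081,0.346,0,0,0,1.12,1],[0.091,0.391,0,0,0,1.263,1],[0.102,0.435,0,0,0,1.406,1],[0.112,0.479,0,0,0,1.549,1],[0.122,0.524,0,0,0,1.692,1],[0.133,0.568,0,0,0,1.836,1],[0.143,0.612,0,0,0,1.979,1],[0.153,0.656,0,0,0,2.122,1],[0.164,0.701,0,0,0,2.265,1],[0.171,0.733,0,0,0,2.37,1],[0.177,0.757,0,0,0,2.448,1]]])

```text
time: 2.1
position: [457.7, 201.3, 214.4]
orientation: [0.173, 1.564, -0.172]
contact_force: [0.5, -0.6, -0.2]
gripper_width: 1.001
```

```bash
cat >> h.py <<'E'
from scipy.spatial.transform import Rotation as Ro
def st(tgt=None,a=None):
    s=manip.get_state();M=Ro.from_rotvec(s["orientation"]).as_matrix()
    print("t",s["time"],"p",s["position"].round(1),"yawy",np.arctan2(M[1,1],M[0,1]).round(4),"toolx",M[:,0].round(4),"q",s["joint_positions"].round(3),"F",s["contact_force"].round(1),"M",s["moment"].round(2),"w",round(s["gripper_width"],3))
    if tgt is not None:
        y=np.array([np.cos(a),np.sin(a),0]);x=np.array([0,0,-1.]);T=np.c_[x,y,np.cross(x,y)]
        print("delta",(np.array(tgt)-s["position"]).round(1),(Ro.from_matrix(T)*Ro.from_rotvec(s["orientation"]).inv()).as_rotvec().round(4))
E
python3 -c "
from h import *
st([469,247.7,200],1.5)"
```

```text
t 2.1 p [457.7 201.3 214.4] yawy 1.3512 toolx [-3.e-04  2.e-04 -1.e+00] q [ 0.411  0.158  1.895  0.     1.088 -0.94 ] F [ 0.5 -0.6 -0.2] M [ 0.04 -0.13  0.01] w 1.001
delta [ 11.3  46.4 -14.4] [-0.0002 -0.0003  0.1488]
```

Request:
servo_tool(moves=[[[0.004,0.018,-0.005,0,0,0.06,1],[0.008,0.033,-0.015,0,0,0.11,1],[0.011,0.043,-0.025,0,0,0.14,1],[0.011,0.047,-0.034,0,0,0.149,1],[0.011,0.047,-0.034,0,0,0.149,1],[0.011,0.047,-0.034,0,0,0.149,1]]])

```text
time: 2.7
position: [468.9, 245.1, 180.2]
orientation: [0.061, 1.571, -0.062]
contact_force: [-0.1, 0.3, -0.2]
gripper_width: 0.999
```

Run:
```python
from h import *
st([469,247.7,110],1.5)
z=lambda im,x,y,w,h,k:cv2.resize(im[y:y+h,x:x+w],None,fx=k,fy=k,interpolation=cv2.INTER_CUBIC)
cv2.imwrite("pics/z2.png",np.hstack([z(manip.read_camera("scene"),300,90,100,120,4),z(manip.read_camera("top"),130,170,100,120,4)]))
```

```text
t 2.7 p [468.9 245.1 180.2] yawy 1.4921 toolx [-1.e-03 -8.e-04 -1.e+00] q [ 0.479  0.243  1.871 -0.     1.028 -1.013] F [-0.1  0.3 -0.2] M [ 0.04 -0.15 -0.06] w 0.999
delta [  0.1   2.6 -70.2] [ 0.0008 -0.001   0.0079]
```

View pics/z2.png

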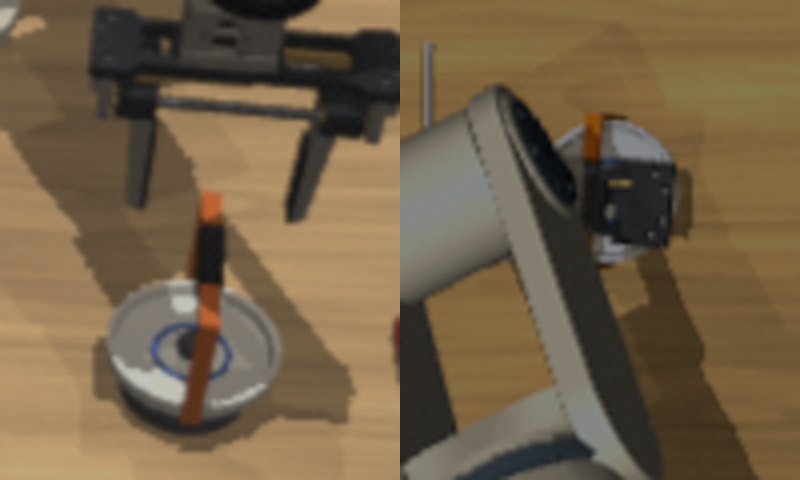

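The fingers straddle the crossbar, which is at about (208,250) in the left panel, and they are square to it. Next I descend and part-close.

Request:
servo_tool(moves=[[[0,0.001,-0.006,0,0,0.002,1],[0,0.002,-0.018,0,0,0.005,1],[0,0.002,-0.033,0,0,0.005,0.5],[0,0.002,-0.048,0,0,0.005,0],[0,0.002,-0.06,0,0,0.005,-0.2],[0,0.002,-0.067,0,0,0.005,-0.4],[0,0.002,-0.07,0,0,0.005,-0.4],[0,0.002,-0.07,0,0,0.005,-0.4],[0,0.002,-0.07,0,0,0.005,-0.4]]], squeeze=10)

```text
time: 3.7
position: [469.6, 248.0, 111.0]
orientation: [0.057, 1.569, -0.057]
contact_force: [0.4, 0.5, -0.0]
gripper_width: 0.413
```

Run:
```python
from h import *
st([469,247,110],1.5)
z=lambda im,x,y,w,h,k:cv2.resize(im[y:y+h,x:x+w],None,fx=k,fy=k,interpolation=cv2.INTER_CUBIC)
cv2.imwrite("pics/z3.png",z(manip.read_camera("scene"),310,110,80,80,7))
```

```text
t 3.7 p [469.6 248.  111. ] yawy 1.498 toolx [ 6.e-04  3.e-04 -1.e+00] q [ 0.483  0.336  1.926 -0.     0.879 -1.015] F [ 0.4  0.5 -0. ] M [ 0.11 -0.15  0.02] w 0.413
delta [-0.6 -1.  -1. ] [-0.0003  0.0006  0.002 ]
```

View pics/z3.png

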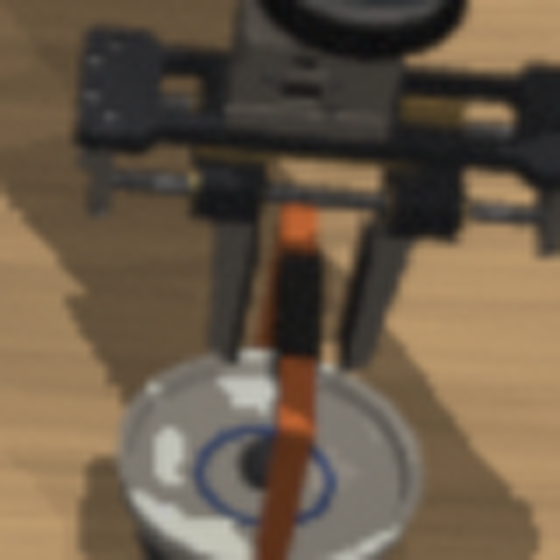

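Both fingers clear the grip, with gaps of about 33 px on the left and 25 px on the right, so it is nearly centred. I'll close gently while watching the side force.

Request:
servo_tool(moves=[[[0,0,0,0,0,0.001,-0.45],[0,0,0,0,0,0.001,-0.5],[0,0,0,0,0,0.001,-0.54],[0,0,0,0,0,0.001,-0.57],[0,0,0,0,0,0.001,-0.6],[0,0,0,0,0,0.001,-0.62],[0,0,0,0,0,0.001,-0.65],[0,0,0,0,0,0.001,-0.65]]], squeeze=5)

```text
time: 4.55
position: [469.6, 248.3, 110.9]
orientation: [0.057, 1.569, -0.056]
contact_force: [0.2, 4.3, 3.6]
gripper_width: 0.197
```

Request:
servo_tool(moves=[[[0,0,0,0,0,0,-0.7],[0,0,0,0,0,0,-0.8],[0,0,0,0,0,0,-1],[0,0,0,0,0,0,-1]]], squeeze=15)

```text
time: 4.95
position: [469.3, 247.9, 110.6]
orientation: [0.056, 1.57, -0.056]
contact_force: [-0.2, 3.9, 3.0]
gripper_width: 0.19
```

Request:
servo_tool(moves=[[[0,0,0,0,0,0,-1],[0,0,0,0,0,0,-1],[0,0,0,0,0,0,-1]]], squeeze=45)

```text
time: 5.25
position: [469.3, 247.9, 110.6]
orientation: [0.056, 1.57, -0.056]
contact_force: [0.2, 3.0, 3.0]
gripper_width: 0.191
```

Run:
```python
from h import *
st([549.5,-261.5,167],.146)
z=lambda im,x,y,w,h,k:cv2.resize(im[y:y+h,x:x+w],None,fx=k,fy=k,interpolation=cv2.INTER_CUBIC)
cv2.imwrite("pics/z4.png",z(manip.read_camera("scene"),310,110,80,80,7))
```

```text
t 5.25 p [469.3 247.9 110.6] yawy 1.499 toolx [ 1.e-04  0.e+00 -1.e+00] q [ 0.483  0.336  1.926 -0.     0.879 -1.016] F [0.2 3.  3. ] M [ 0.67 -0.19  0.  ] w 0.191
delta [  80.2 -509.4   56.4] [ 0.000e+00  1.000e-04 -1.353e+00]
```

View pics/z4.png

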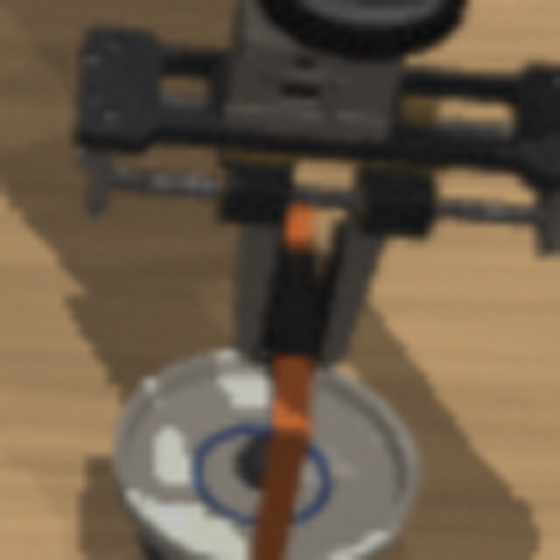

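The grip is secure at 0.191, which is about 17.6 mm. It carries a small side load, Fy = 3 N, so I'll ease +y to relieve it before lifting.

Request:
servo_tool(moves=[[[0,0.0005,0,0,0,0,-1],[0,0.001,0,0,0,0,-1],[0,0.001,0,0,0,0,-1]]])

```text
time: 5.6
position: [469.3, 248.3, 110.5]
orientation: [0.055, 1.57, -0.057]
contact_force: [0.8, -2.0, 2.8]
gripper_width: 0.192
```

```bash
python3 -c "
from h import *
st()"
```

```text
t 5.6 p [469.3 248.3 110.5] yawy 1.4994 toolx [-0.     -0.0011 -1.    ] q [ 4.840e-01  3.370e-01  1.926e+00 -1.000e-03  8.800e-01 -1.014e+00] F [ 0.8 -2.   2.8] M [-0.39 -0.45 -0.  ] w 0.192
```

Request:
servo_tool(moves=[[[0,-0.0004,0.0,0,0,0,-1],[0,-0.0004,0.001,0,0,0,-1],[0,-0.0004,0.002,0,0,0,-1],[0,-0.0004,0.004,0,0,0,-1],[0,-0.0004,0.006,0,0,0,-1],[0,-0.0004,0.009,0,0,0,-1],[0,-0.0004,0.012,0,0,0,-1],[0,-0.0004,0.015,0,0,0,-1],[0,-0.0004,0.018,0,0,0,-1],[0,-0.0004,0.02,0,0,0,-1],[0,-0.0004,0.021,0,0,0,-1],[0,-0.0004,0.021,0,0,0,-1],[0,-0.0004,0.021,0,0,0,-1]]])

```text
time: 6.9
position: [469.2, 248.4, 131.5]
orientation: [0.056, 1.57, -0.056]
contact_force: [0.0, -0.4, -3.0]
gripper_width: 0.189
```

Run:
```python
from h import *
st([549.5,-261.5,167],.146)
z=lambda im,x,y,w,h,k:cv2.resize(im[y:y+h,x:x+w],None,fx=k,fy=k,interpolation=cv2.INTER_CUBIC)
cv2.imwrite("pics/z5.png",z(manip.read_camera("scene"),310,110,80,90,6))
```

```text
t 6.9 p [469.2 248.4 131.5] yawy 1.499 toolx [-1.e-04 -1.e-04 -1.e+00] q [ 0.484  0.307  1.91  -0.     0.924 -1.015] F [ 0.  -0.4 -3. ] M [ 0.01 -0.16 -0.03] w 0.189
delta [  80.3 -509.9   35.5] [ 0.000e+00 -1.000e-04 -1.353e+00]
```

View pics/z5.png

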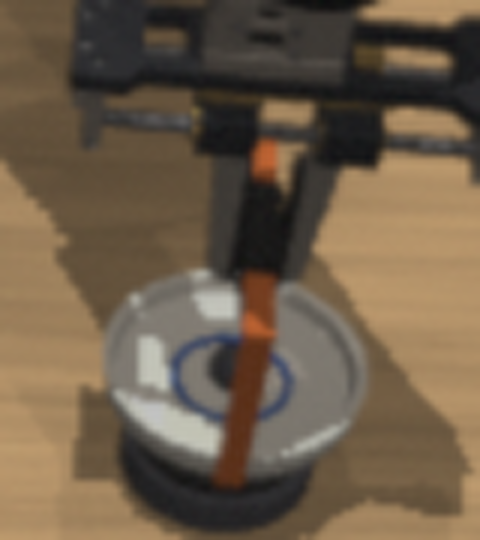

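The dish hangs level, 3.0 N, with the ball inside the blue ring at about (228,370) in the crop. I'll lift it higher.

Request:
servo_tool(moves=[[[0,0,0.001,0,0,0,-1],[0,0,0.003,0,0,0,-1],[0,0,0.006,0,0,0,-1],[0,0,0.01,0,0,0,-1],[0,0,0.015,0,0,0,-1],[0,0,0.021,0,0,0,-1],[0,0,0.027,0,0,0,-1],[0,0,0.033,0,0,0,-1],[0,0,0.039,0,0,0,-1],[0,0,0.045,0,0,0,-1],[0,0,0.051,0,0,0,-1],[0,0,0.057,0,0,0,-1],[0,0,0.062,0,0,0,-1],[0,0,0.067,0,0,0,-1],[0,0,0.071,0,0,0,-1],[0,0,0.075,0,0,0,-1],[0,0,0.078,0,0,0,-1],[0,0,0.08,0,0,0,-1],[0,0,0.081,0,0,0,-1],[0,0,0.081,0,0,0,-1]]])

```text
time: 8.95
position: [469.3, 248.4, 212.6]
orientation: [0.056, 1.57, -0.056]
contact_force: [0.7, -0.1, -3.2]
gripper_width: 0.193
```

Run:
```python
from h import *
st([549.5,-261.5,212],.146)
# min-jerk-ish fractions for 70 rows in calls of 20
n=76
t=np.arange(1,n+1)/n
f=10*t**3-15*t**4+6*t**5
print("max step mm",np.diff(f).max()*516,"acc", np.diff(f,2).max()*516/10.)
prev=0
D=np.array([80.3,-509.9,-1.353*1000])
for k in range(0,n,19):
    g=f[k:k+19]-prev;prev=f[k+18]
    print([[round(D[0]*x,1),round(D[1]*x,1),round(D[2]*x)] for x in g])
```

```text
t 8.95 p [469.3 248.4 212.6] yawy 1.499 toolx [ 0.e+00 -1.e-04 -1.e+00] q [ 0.484  0.209  1.836 -0.     1.097 -1.015] F [ 0.7 -0.1 -3.2] M [ 0.06 -0.12  0.01] w 0.193
delta [  80.2 -509.9   -0.6] [ 1.000e-04 -0.000e+00 -1.353e+00]
max step mm 12.72438706446622 acc 0.051550234612996494
[[np.float64(0.0), np.float64(-0.0), 0], [np.float64(0.0), np.float64(-0.1), 0], [np.float64(0.0), np.float64(-0.3), -1], [np.float64(0.1), np.float64(-0.7), -2], [np.float64(0.2), np.float64(-1.3), -3], [np.float64(0.3), np.float64(-2.2), -6], [np.float64(0.5), np.float64(-3.5), -9], [np.float64(0.8), np.float64(-5.0), -13], [np.float64(1.1), np.float64(-7.0), -19], [np.float64(1.5), np.float64(-9.4), -25], [np.float64(1.9), np.float64(-12.3), -33], [np.float64(2.5), np.float64(-15.6), -41], [np.float64(3.1), np.float64(-19.4), -52], [np.float64(3.7), np.float64(-23.7), -63], [np.float64(4.5), np.float64(-28.5), -76], [np.float64(5.3), np.float64(-33.8), -90], [np.float64(6.2), np.float64(-39.6), -105], [np.float64(7.2), np.float64(-46.0), -122], [np.float64(8.3), np.float64(-52.8), -140]]
[[np.float64
[... 1829 characters left out ...]
 [np.float64(3.8), np.float64(-24.3), -64], [np.float64(4.6), np.float64(-29.1), -77], [np.float64(5.3), np.float64(-33.4), -89], [np.float64(5.9), np.float64(-37.2), -99], [np.float64(6.4), np.float64(-40.5), -107], [np.float64(6.8), np.float64(-43.3), -115], [np.float64(7.2), np.float64(-45.7), -121], [np.float64(7.5), np.float64(-47.7), -127], [np.float64(7.8), np.float64(-49.3), -131], [np.float64(8.0), np.float64(-50.6), -134], [np.float64(8.1), np.float64(-51.5), -137], [np.float64(8.2), np.float64(-52.1), -138], [np.float64(8.3), np.float64(-52.5), -139], [np.float64(8.3), np.float64(-52.7), -140], [np.float64(8.3), np.float64(-52.8), -140], [np.float64(8.3), np.float64(-52.8), -140]]
```

Request:
servo_tool(moves=[[[0.0001,-0.0007,0,0,0,-0.002,-1],[0.0002,-0.0013,0,0,0,-0.003,-1],[0.0003,-0.0022,0,0,0,-0.006,-1],[0.0005,-0.0035,0,0,0,-0.009,-1],[0.0008,-0.005,0,0,0,-0.013,-1],[0.0011,-0.007,0,0,0,-0.019,-1],[0.0015,-0.0094,0,0,0,-0.025,-1],[0.0019,-0.0123,0,0,0,-0.033,-1],[0.0025,-0.0156,0,0,0,-0.041,-1],[0.0031,-0.0194,0,0,0,-0.052,-1],[0.0037,-0.0237,0,0,0,-0.063,-1],[0.0045,-0.0285,0,0,0,-0.076,-1],[0.0053,-0.0338,0,0,0,-0.09,-1],[0.0062,-0.0396,0,0,0,-0.105,-1],[0.0072,-0.046,0,0,0,-0.122,-1],[0.0083,-0.0528,0,0,0,-0.14,-1]]])

```text
time: 10.55
position: [477.7, 195.1, 212.6]
orientation: [0.167, 1.564, -0.167]
contact_force: [0.2, -0.5, -3.7]
gripper_width: 0.191
```

Request:
servo_tool(moves=[[[0.0012,-0.0073,0,0,0,-0.019,-1],[0.0024,-0.0151,0,0,0,-0.04,-1],[0.0037,-0.0234,0,0,0,-0.062,-1],[0.0051,-0.0322,0,0,0,-0.085,-1],[0.0065,-0.0413,0,0,0,-0.11,-1],[0.008,-0.0509,0,0,0,-0.135,-1],[0.0096,-0.0609,0,0,0,-0.162,-1],[0.0112,-0.0713,0,0,0,-0.189,-1],[0.0129,-0.0821,0,0,0,-0.218,-1],[0.0147,-0.0931,0,0,0,-0.247,-1],[0.0165,-0.1045,0,0,0,-0.277,-1],[0.0183,-0.1161,0,0,0,-0.308,-1],[0.0201,-0.1279,0,0,0,-0.339,-1],[0.022,-0.14,0,0,0,-0.371,-1],[0.024,-0.1522,0,0,0,-0.404,-1],[0.0259,-0.1646,0,0,0,-0.437,-1],[0.0279,-0.1771,0,0,0,-0.47,-1],[0.0299,-0.1896,0,0,0,-0.503,-1],[0.0318,-0.2022,0,0,0,-0.536,-1]]])

```text
time: 12.45
position: [509.5, -7.6, 212.6]
orientation: [0.587, 1.49, -0.587]
contact_force: [-0.1, -0.0, -3.1]
gripper_width: 0.188
```

Request:
servo_tool(moves=[[[0.002,-0.0126,0,0,0,-0.033,-1],[0.004,-0.0251,0,0,0,-0.067,-1],[0.0059,-0.0376,0,0,0,-0.1,-1],[0.0079,-0.0499,0,0,0,-0.133,-1],[0.0098,-0.0622,0,0,0,-0.165,-1],[0.0117,-0.0742,0,0,0,-0.197,-1],[0.0136,-0.0861,0,0,0,-0.228,-1],[0.0154,-0.0977,0,0,0,-0.259,-1],[0.0172,-0.1091,0,0,0,-0.289,-1],[0.0189,-0.1201,0,0,0,-0.319,-1],[0.0206,-0.1308,0,0,0,-0.347,-1],[0.0222,-0.1412,0,0,0,-0.375,-1],[0.0238,-0.1512,0,0,0,-0.401,-1],[0.0253,-0.1608,0,0,0,-0.427,-1],[0.0268,-0.17,0,0,0,-0.451,-1],[0.0282,-0.1788,0,0,0,-0.474,-1],[0.0295,-0.187,0,0,0,-0.496,-1],[0.0307,-0.1948,0,0,0,-0.517,-1],[0.0318,-0.2022,0,0,0,-0.536,-1]]])

```text
time: 14.35
position: [541.3, -209.3, 212.5]
orientation: [0.997, 1.331, -0.996]
contact_force: [0.4, 0.1, -2.9]
gripper_width: 0.194
```

Request:
servo_tool(moves=[[[0.0011,-0.0068,0,0,0,-0.018,-1],[0.0021,-0.0131,0,0,0,-0.035,-1],[0.003,-0.019,0,0,0,-0.05,-1],[0.0038,-0.0243,0,0,0,-0.064,-1],[0.0046,-0.0291,0,0,0,-0.077,-1],[0.0053,-0.0334,0,0,0,-0.089,-1],[0.0059,-0.0372,0,0,0,-0.099,-1],[0.0064,-0.0405,0,0,0,-0.107,-1],[0.0068,-0.0433,0,0,0,-0.115,-1],[0.0072,-0.0457,0,0,0,-0.121,-1],[0.0075,-0.0477,0,0,0,-0.127,-1],[0.0078,-0.0493,0,0,0,-0.131,-1],[0.008,-0.0506,0,0,0,-0.134,-1],[0.0081,-0.0515,0,0,0,-0.137,-1],[0.0082,-0.0521,0,0,0,-0.138,-1],[0.0083,-0.0525,0,0,0,-0.139,-1],[0.0083,-0.0527,0,0,0,-0.14,-1],[0.0083,-0.0528,0,0,0,-0.14,-1]]])

```text
time: 16.15
position: [549.5, -261.5, 212.6]
orientation: [1.1, 1.275, -1.1]
contact_force: [0.2, -1.8, -3.1]
gripper_width: 0.193
```

Run:
```python
from h import *
st([549.5,-261.5,167],.146)
z=lambda im,x,y,w,h,k:cv2.resize(im[y:y+h,x:x+w],None,fx=k,fy=k,interpolation=cv2.INTER_CUBIC)
cv2.imwrite("pics/z6.png",np.hstack([z(manip.read_camera("scene"),120,100,100,150,4),z(manip.read_camera("top"),270,120,90,150,4)]))
```

```text
t 16.15 p [ 549.5 -261.5  212.6] yawy 0.147 toolx [-0.  0. -1.] q [-0.447  0.329  1.672  0.     1.14  -0.594] F [ 0.2 -1.8 -3.1] M [-0.05 -0.02 -0.02] w 0.193
delta [  0.   -0.  -45.6] [-0.    -0.    -0.001]
```

View pics/z6.png

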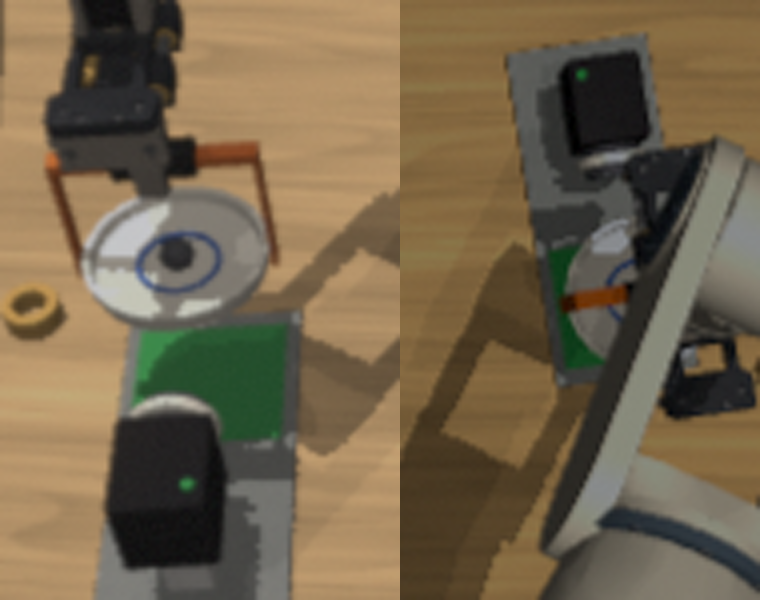

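Over the pad, the ball is centred in the ring at about (178,253) in the left crop, and the open side faces the camera. I'll lower 45 mm to put the ball at lens height.

Request:
servo_tool(moves=[[[0,0,-0.001,0,0,-0.001,-1],[0,0,-0.003,0,0,-0.001,-1],[0,0,-0.006,0,0,-0.001,-1],[0,0,-0.009,0,0,-0.001,-1],[0,0,-0.012,0,0,-0.001,-1],[0,0,-0.015,0,0,-0.001,-1],[0,0,-0.018,0,0,-0.001,-1],[0,0,-0.021,0,0,-0.001,-1],[0,0,-0.024,0,0,-0.001,-1],[0,0,-0.027,0,0,-0.001,-1],[0,0,-0.03,0,0,-0.001,-1],[0,0,-0.033,0,0,-0.001,-1],[0,0,-0.036,0,0,-0.001,-1],[0,0,-0.039,0,0,-0.001,-1],[0,0,-0.042,0,0,-0.001,-1],[0,0,-0.044,0,0,-0.001,-1],[0,0,-0.045,0,0,-0.001,-1],[0,0,-0.045,0,0,-0.001,-1],[0,0,-0.045,0,0,-0.001,-1],[0,0,-0.045,0,0,-0.001,-1]]])

```text
time: 18.25
position: [549.6, -261.6, 167.8]
orientation: [1.101, 1.274, -1.101]
contact_force: [-0.2, 0.5, -3.3]
gripper_width: 0.195
```

Run:
```python
from h import *
st([549.5,-261.5,167.5],.146)
z=lambda im,x,y,w,h,k:cv2.resize(im[y:y+h,x:x+w],None,fx=k,fy=k,interpolation=cv2.INTER_CUBIC)
s=manip.read_camera("scene")
cv2.imwrite("pics/scene7.png",s)
P=np.array([549.5,-261.5])
ux=np.array([np.cos(.146),np.sin(.146)]);uy=np.array([-ux[1],ux[0]])
c=z(s,125,125,80,90,6)
def dr(X,col):
    p=proj("scene",X);q=tuple(int(round((v+.5-125)*6-.5)) for v in p);cv2.circle(c,q,1,col,-1)
for a in np.arange(0,2*np.pi,.1):
    for r,zz,col in((65,104,(0,0,255)),(27,92,(0,255,255)),):
        dr([*(P+r*(np.cos(a)*ux+np.sin(a)*uy)),zz],col)
dr([*P,100],(255,0,255))
for sg in(1,-1): dr([*(P+sg*65*uy),193],(255,255,0))
cv2.imwrite("pics/z7.png",np.hstack([z(s,125,125,80,90,6)[:,:380],c[:,:400]]))
```

```text
t 18.25 p [ 549.6 -261.6  167.8] yawy 0.146 toolx [ 2.e-04 -1.e-04 -1.e+00] q [-0.447  0.375  1.714 -0.     1.053 -0.593] F [-0.2  0.5 -3.3] M [-0.01 -0.09 -0.08] w 0.195
delta [-0.1  0.1 -0.3] [ 0.0001  0.0002 -0.    ]
```

View pics/z7.png

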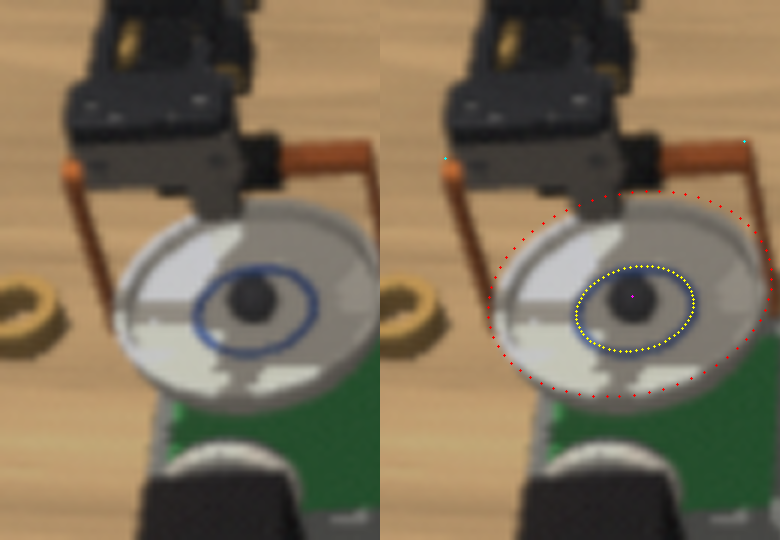

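Run:
```python
from h import *
a=cv2.imread("pics/scene0.png");b=manip.read_camera("scene")
for n,(x,y,w,h) in dict(bin=(236,212,34,42),jar=(255,160,24,50),spanner=(78,190,40,55),driver=(395,165,22,62),collar=(118,168,20,18)).items():
    print(n,np.abs(a[y:y+h,x:x+w].astype(int)-b[y:y+h,x:x+w]).mean().round(1))
st()
cv2.imwrite("pics/scene8.png",b)
```

```text
bin 4.7
jar 5.2
spanner 6.9
driver 6.1
collar 5.7
t 18.35 p [ 549.5 -261.6  167.7] yawy 0.146 toolx [ 2.e-04 -1.e-04 -1.e+00] q [-0.447  0.375  1.714 -0.     1.053 -0.593] F [ 0.7  0.  -2.4] M [ 0.03 -0.12  0.03] w 0.197
```

View pics/scene8.png

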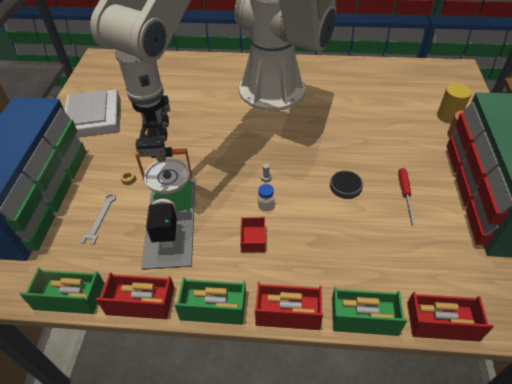

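The dish is over the pad at about (167,176), the ball is centred, and the bystanders haven't moved. Handing in.

```bash
python3 -c "
from station import manip
print(manip.close_job())"
```

```text
the job is handed in; nothing more can be done
None
```

I picked up the dish by its rubber grip, carried it over the check camera's pad and turned it 78° (1.353 rad). It is still held there, about 18.4 s into the 58 s allowed.

- **Position:** the tool is at (549.5, −261.6, 167.7) mm, over the measured pad centre. From the grasp height, that puts the ball at about 100 mm, level with the lens.
- **Facing the camera:** the jaw direction matches the station's measured axis (0.146 rad), so an open side faces the lens squarely. The station's angle came out between 0.144 and 0.163 rad depending on which edge I measured.
- **Level and ball:** the tool is within about 0.0002 rad of vertical. In the last close-up the ball sat in the middle of the blue ring; I saw no sign of it rolling, though I only looked at a few moments of the carry.
- **Surroundings:** the bin, jar, spanner, screwdriver and collar look unmoved when compared with the first picture. For the bolt I only looked at the picture.

**Disagreements:** the two cameras differ by about 2.5 mm on the pad centre. I used the middle of the two. In the last check the ring and ball matched their expected places to about 2 mm, but the dish rim was up to about 1.7 pixels off at its far edge. While closing, the grip put up to about 4 N sideways on the dish, which I relieved before lifting.

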